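Nest the ring bowl on the feeding stand, snap the cap on and hold it down

TASK

Pick up the loose steel ring bowl (the one with the hollow hub in the middle) and nest it over the stud of the feeding stand, level inside the matching bowl that is already there, and let go of it. Then take the white snap cap, push it straight down onto the stud past the click until the spring collar under it is pressed fully down, and finish while still holding the cap and pressing it down firmly: do not let go. Leave the other things in the cupboard where they are.

Things in the scene. Friction and masses are not known exactly. Their poses are not given: they have to be found in the camera images.
- stand: Grey plastic feeding stand, fixed, left or right: round foot plate 160 mm across, 12 mm thick, upright stud in its middle. Origin: centre of the plate's underside, on the stud's axis, z up. A bowl like ring_bowl sits on it round the stud. Stud: 25 mm across to height 80 mm, then a 16 mm neck with four sprung catches, widest (25 mm across) at height 104 mm, which give way inwards to the cap.
- stud_tip (a point): Tip of the stud, on its axis, 119 mm above the surface. The stud tapers from 16 mm across at height 110 mm to 8 mm at the tip.
- collar (a joint): Black spring collar, 30 mm across, round the stud under the catches. 0 = up (its top 97 mm above the surface), grows as the cap presses it down, to 0.006 m at its stop (spring 2 N/mm, so about 12 N).
- lower_bowl: Steel ring bowl already on the stand, loose, same shape as ring_bowl. Origin: centre of its underside, on the stand's plate (12 mm above the surface).
- ring_bowl: Loose steel ring bowl, 220 g, rim 152 mm across, 46 mm high, wall 3 mm. In its middle a hollow stepped hub, open at both ends: 68 mm across to a shoulder at height 27 mm (bore 56), then a straight neck 46 mm across (bore 40) to height 49 mm, to grip from above. Origin: centre of underside, z up. Nested, its underside rests on the lower bowl's shoulder, 39 mm above the surface, hub top at 88 mm.
- cap: White plastic top-hat cap, 50 g, open side down: crown 36 mm across, 50 mm high; brim 56 mm across, 4 mm thick, at the bottom; bore 20 mm at the mouth, wider inside, 31 mm deep. Origin: centre of underside, z up. Pushed onto the stud, its underside meets the catches about 109 mm above the surface, passes them with 10 to 20 N, clicks at about 103 mm, meets the collar at 97 mm, is home at 91 mm.
- chew_block: Pine chew block 60 x 45 x 35 mm, loose. Bystander. Origin: centre of underside.
- canister: Glass pellet canister with steel screw lid, 96 mm across, 157 mm high, loose. Bystander. Origin: centre of underside.
- feed_bowl: Plain steel feeding bowl without a hub, 130 mm across, 45 mm high, loose. Bystander. Origin: centre of underside.
- slicker_brush: Black plastic slicker brush, about 215 mm long along its y, 45 mm wide, 29 mm high, loose. Bystander. Origin: on the underside near its middle.
- treat_tin: Metal treat tin, 72 mm across, 70 mm high, loose. Bystander. Origin: centre of underside.
- scoop: Grey plastic scoop, box 65 x 55 x 32 mm with a 75 mm handle towards its -x, loose. Bystander. Origin: centre of the box's underside.
- litter_brick: Cardboard pack 80 x 50 x 40 mm, loose. Bystander. Origin: centre of underside.
Not all that is in view belongs to the job. What is shaped like the lower_bowl but brown is not meant. Leave any black look-alike of the cap alone.

How it is judged:
By the outcome, as a careful person would: the job done as asked, in the order asked, and still so for the second after the job is handed in, while the arm keeps its last pose, push and grip.
It also fails if it takes over 64 s, if anything falls off the work surface, if the arm or the gripper's body presses on something with over 40 N, if the wrist force passes 120 N, or if a joint passes its speed limit or range.

ROBOT

A 6-joint arm with a two-finger parallel gripper is mounted at the origin on the work surface. World frame = base frame: x ahead of the robot, y to its left, z up, the work surface at z = 0. Lengths are in mm, angles in rad, forces in N, time in s.
With the tool pointing down it reaches from about 375 to 900 mm from the base axis. Payload 3.1 kg.
Tool frame: the origin (TCP) lies midway between the tips of the shut fingers; the grasp point (between the pads) lies 19 mm behind it (manip.hold_point_z is the z of the grasp point in the tool frame, in mm); z points along the fingers, y is the direction in which the jaws open and shut (so a half turn about z gives the same grasp; the last joint's range is limited). The gripper opens to 87 mm and grips with 3 to 60 N. Pads are 19 mm wide; open, the fingers measure 117 mm over their backs; the gripper's body (75 mm by 190 mm) begins 51 mm behind the grasp point.
Start: joints at [1.137, 0.527, 1.433, -0, 1.181, -0.178], TCP at [158.097, 604.65, 222.548] pointing down, gripper open.
Joint ranges: [-3.08, 3.08], [-0.75, 2.2], [0.22, 2.44], [-1.43, 4.57], [0, 2.65], [-2.85, 2.85]. Speed limits (rad/s): [2.79, 2.79, 3.14, 3.14, 3.14, 3.14].

INTERFACE

Orientations are given as a unit quaternion [w, x, y, z].
In Python, from rig import read_state, imaging, ticket, manip gives the robot as it stands.
- The arm moves only by the tool carry_out, never from a script. Its argument "deltas" is a list of rows, each a list of 3 entries, a list of its own where there are three numbers: the shift along the tool's x, y, z normalised to -1 to 1, where 1 is 0.5 m, then the turn, a rotation vector about the tool's x, y, z normalised to -1 to 1, where 1 is 45 degrees, then the opening, from -1 (shut) to 1 (fully open), so that 0 is half open. A call has exactly 10 rows; each row is the pose to reach, as a shift and turn from the pose measured when the call began, along the tool's axes at that moment; what a row does not reach only later rows make up. A row lasts 1/12 s, in which the tool goes at most 41.7 mm and 7.16 degrees, less where a joint would pass 70% of its speed; a pose out of reach is approached as far as the arm can. A call with a number of a shift or a turn outside -1 to 1 is refused whole. A call with a gripper value outside its range is refused whole. The fingers move at their own pace and stop on an object; "force" is the grip in N (left out, the last holds). Time passes only in rows, so rows that repeat a pose let the fingers close, or fill a call up. It gives the time, the measured TCP pose, the force and the opening at its end, in the units of the state.
- read_state(): the state, without advancing time (a new reading comes with each control period).
- imaging.get_image(name): name is "scene" or "top" or "wrist"; returns the picture (420x560x3 uint8, blue, green, red); there is no depth.
- imaging.camera_model(name): a dict with "fx", "fy", "cx", "cy" (pixels), "cam_to_world" (4x4, takes a point from camera to world coordinates); the wrist camera has in their place "tool_from_camera" (4x4, takes a point from camera to tool coordinates, whose origin is the TCP and whose axes are the flange's). Camera axes: x right, y up, looking along -z (the intrinsics and any distortion apply to the point x, -y, -z); pixel columns grow to the right and rows downward; lengths in mm; the calibration is good to about 2 mm. The wrist camera is an equidistant fisheye: a pixel r from the principal point sees the ray r / f radians off the axis. A picture is of the moment at which its call begins: read the wrist's pose just before it. camera_model takes no time and is no camera call.
- ticket.hand_in(): hands the job in, once; it reports no verdict.
The state is a dict: "t": time; "joint_pos": joint angles; "qvel": joint speeds; "joint_torque": joint torques, N m; "tcp_pos": TCP position; "tool_rot": TCP orientation; "ft_force": force on the tool from outside, world axes, zero at the start; "ft_torque": the same for the moment, N m; "gripper_width": opening from 0.0 (shut) to 1.0 (fully open).
Only numpy, scipy, OpenCV 4.12 (cv2) and the standard library are available. Lean on these libraries where they do the work, as an engineer would, in place of code of your own. Each camera call takes 0.05 s, during which the arm holds its last target.

## Working session

There is one attempt and no reset: what is moved stays moved. The work goes in short steps, Python scripts to look and compute and a tool call to move; the robot and the scene stay as the last step left them, time stands still between calls to the robot, and variables do not carry over. Pictures are saved under pics/ and viewed, and the job is handed in when it is done.

Besides the shell and the picture viewer there is one more tool, called after ">>>" as a command line: name --argument value ..., lists and objects as JSON in quotes. carry_out: Moves the arm, as the interface text tells. Scaled input: -1 to 1 covers 0.5 m each way for a shift and 45 degrees each way for a turn. Its arguments: {"type":"object","properties":{"deltas":{"type":"array","items":{"type":"array"}},"force":{"type":"number"}},"required":["deltas"]}

```bash
ls; mkdir -p pics; python3 - <<'E'
from rig import read_state, imaging, ticket, manip
import cv2,numpy as np
np.set_printoptions(precision=4,suppress=True)
s=read_state()
for k,v in s.items(): print(k,v)
print(manip.hold_point_z)
for n in("scene","top","wrist"):
    im=imaging.get_image(n); cv2.imwrite(f"pics/{n}0.png",im)
    print(n,imaging.camera_model(n))
E
```

```text
pics
t 0.0
joint_pos [ 1.1365  0.5284  1.4339 -0.      1.1814 -0.1785]
qvel [-0.0004 -0.0017 -0.0007  0.0008  0.     -0.0002]
joint_torque [ -0.0005 -44.0057 -17.6589   0.0631   0.0583  -0.0002]
tcp_pos [157.8068 603.999  221.5813]
tool_rot [-0.0003  0.1275  0.9918 -0.001 ]
ft_force [ 0.0674 -0.4553 -0.3628]
ft_torque [-0.0077 -0.0139  0.0404]
gripper_width 1.001022348185122
-18.700000000000003
scene {'fx': 446.42126367418956, 'fy': 446.42126367418956, 'cx': 277.940995505105, 'cy': 211.6793566019953, 'cam_to_world': array([[ -0.8375,  -0.3769,   0.3957, 992.7749],
       [  0.5462,  -0.5967,   0.5879, 660.3892],
       [  0.0145,   0.7085,   0.7056, 895.7226],
       [  0.    ,   0.    ,   0.    ,   1.    ]])}
top {'fx': 398.90979085947544, 'fy': 398.90979085947544, 'cx': 277.27354843340083, 'cy': 209.2758967534996, 'cam_to_world': array([[  -0.0243,    0.9885,   -0.1495,  357.8964],
       [  -0.9996,   -0.0222,    0.0158,    5.2452],
       [   0.0123,    0.1498,    0.9886, 1295.2153],
       [   0.    ,    0.    ,    0.    ,    1.    ]])}
wrist {'fx': 325.19226210127806, 'fy': 325.19226210127806, 'cx': 279.0914578135833, 'cy': 209.0546994422969, 'tool_from_camera': array([[   0.0002,    0.9524,    0.3048,   84.1541],
       [   1.    ,   -0.0002,   -0.0001,    0.5728],
       [  -0.    ,    0.3048,   -0.9524, -162.087 ],
       [   0.    ,    0.    ,    0.    ,    1.    ]])}
```

View pics/scene0.png

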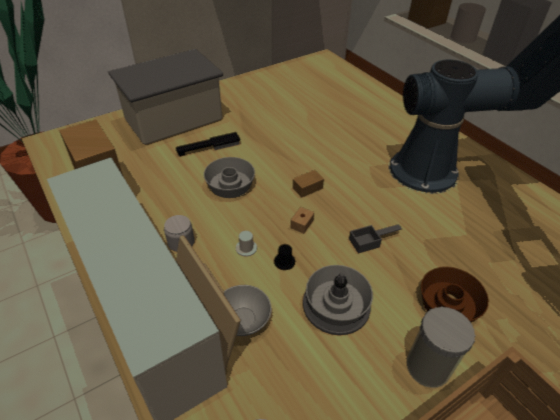

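View pics/top0.png

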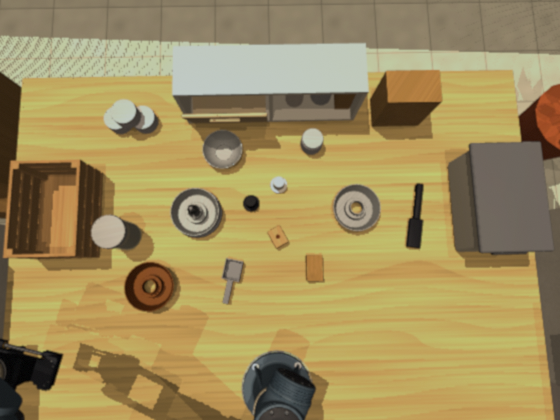

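View pics/wrist0.png

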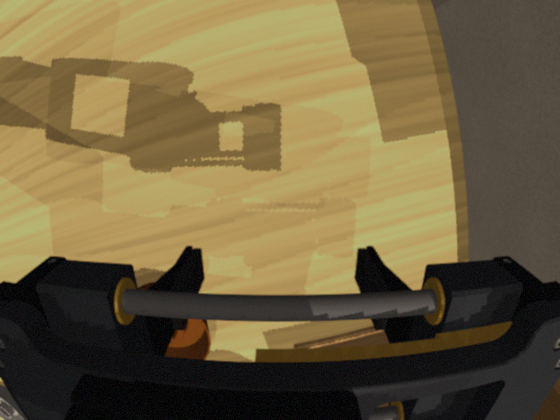

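The scene view shows the stand at about (339,297), the ring bowl at (230,178) and the white cap at (246,243), with the black look-alike at (285,257). In the top view the stand is at (195,212), the bowl at (356,208) and the cap at (279,185).

```bash
cat > h.py <<'E'
import numpy as np,cv2
from rig import read_state, imaging, ticket, manip
from scipy.spatial.transform import Rotation as R
np.set_printoptions(precision=2,suppress=True)
def toolT(s):
    q=s["tool_rot"];T=np.eye(4);T[:3,:3]=R.from_quat([q[1],q[2],q[3],q[0]]).as_matrix();T[:3,3]=s["tcp_pos"];return T
def ray(name,uv,s=None):
    m=imaging.camera_model(name);u=(np.array(uv,float)-[m["cx"],m["cy"]])/m["fx"]
    if name=="wrist":
        T=toolT(s)@m["tool_from_camera"];r=np.hypot(*u)
        k=np.sin(r)/r if r>1e-9 else 1.; d=np.array([u[0]*k,-u[1]*k,-np.cos(r)])
    else: T=m["cam_to_world"];d=np.array([u[0],-u[1],-1.])
    return T[:3,3],T[:3,:3]@d
def onz(name,uv,z,s=None):
    o,d=ray(name,uv,s);return o+d*(z-o[2])/d[2]
def proj(name,p,s=None):
    m=imaging.camera_model(name)
    T=toolT(s)@m["tool_from_camera"] if name=="wrist" else m["cam_to_world"]
    q=np.linalg.inv(T)@np.append(p,1);x,y,z=q[0],-q[1],-q[2]
    if name=="wrist":
        r=np.hypot(x,y);k=np.arctan2(r,z)/r
        return np.array([m["cx"]+m["fx"]*x*k,m["cy"]+m["fx"]*y*k])
    return np.array([m["cx"]+m["fx"]*x/z,m["cy"]+m["fx"]*y/z])
E
python3 - <<'E'
import cv2,numpy as np
a=cv2.imread('pics/top0.png');b=cv2.imread('pics/scene0.png')
def c(im,x,y,w=50,k=4): return cv2.resize(im[y-w:y+w,x-w:x+w],(400,400),interpolation=cv2.INTER_CUBIC)
cv2.imwrite('pics/c1.png',np.hstack([c(a,195,212,32),c(a,356,208,32)]))
cv2.imwrite('pics/c2.png',np.hstack([c(a,270,190,32),c(b,260,245,40)]))
cv2.imwrite('pics/c3.png',np.hstack([c(b,339,297,50),c(b,230,178,40)]))
E
```

```text
(no output)
```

View pics/c1.png

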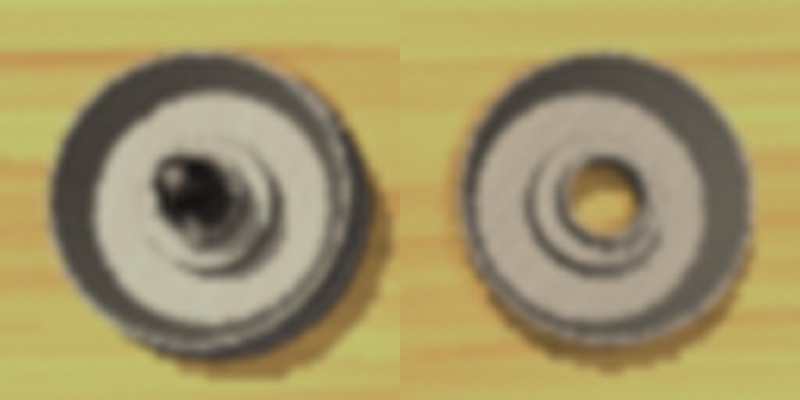

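View pics/c2.png

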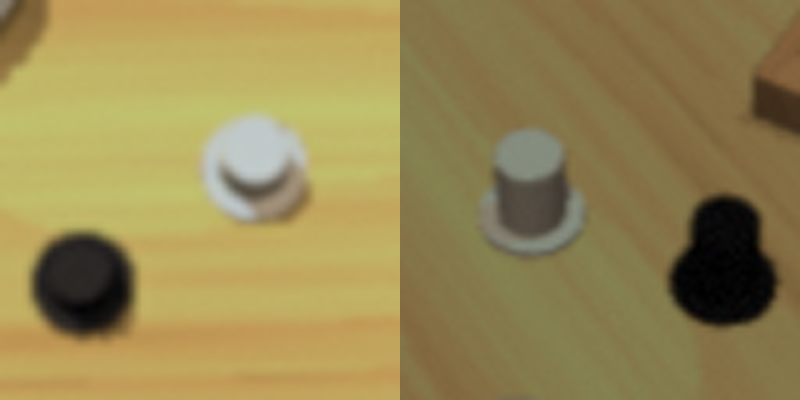

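View pics/c3.png

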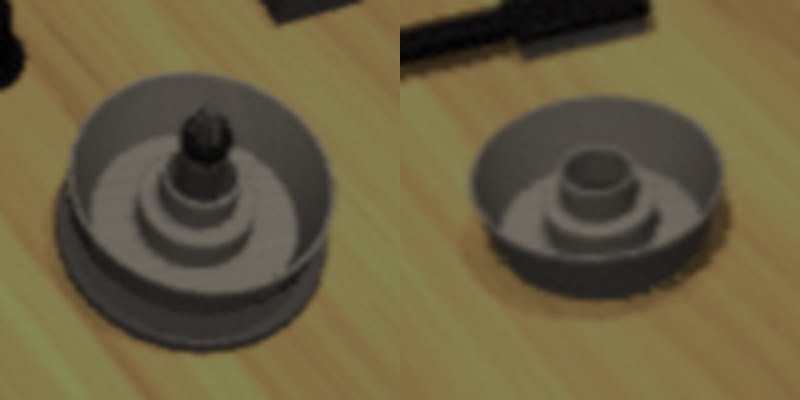

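```bash
python3 - <<'E'
from h import *
def t(x,y,cx,cy,w,k): return (cx-w+(x+.5)/k-.5, cy-w+(y+.5)/k-.5)
T=lambda x,y,cx,cy:t(x,y,cx,cy,32,6.25)
print("lower rim top",onz("top",T(201,203,195,212),58))
print("ring rim top",onz("top",T(206,197,356,208),46), onz("top",T(205,197,356,208),49))
print("cap crown/brim top",onz("top",T(257,150,270,190),50),onz("top",T(254,168,270,190),4))
print("black",onz("top",T(82,282,270,190),4))
S=lambda x,y,cx,cy,w:t(x,y,cx,cy,w,200/w)
print("cap scene",onz("scene",S(529,155,260,245,40)if 0 else S(129,155,260,245,40),50),onz("scene",S(131,215,260,245,40),4))
print("ring scene rim",onz("scene",S(197,178,230,178,40),46), "hub",onz("scene",S(199,170,230,178,40),49))
print("stand rim scene",onz("scene",S(201,183,339,297,50),58))
print("tip scene",onz("scene",S(206,112,339,297,50),119),"tip top",onz("top",T(172,178,195,212),119))
for p in [(514,353,119)]:pass
s=read_state();print(toolT(s))
E
```

```text
lower rim top [541.94 243.6   58.  ]
ring rim top [ 548.09 -266.78   46.  ] [ 547.65 -265.62   49.  ]
cap crown/brim top [635.42 -21.4   50.  ] [635.97 -20.56   4.  ]
black [576.87  71.19   4.  ]
cap scene [635.65 -16.25  50.  ] [636.57 -15.97   4.  ]
ring scene rim [ 550.44 -259.16   46.  ] hub [ 547.49 -261.72   49.  ]
stand rim scene [547.7  251.97  58.  ]
tip scene [548.87 246.95 119.  ] tip top [545.21 245.7  119.  ]
[[ -0.97   0.25  -0.   157.88]
 [  0.25   0.97  -0.   604.17]
 [  0.    -0.    -1.   221.8 ]
 [  0.     0.     0.     1.  ]]
```

```bash
cat >> h.py <<'E'
def plan(target,yaw=180.,s=None):
    """shift (tool axes, /500) & turn (/45deg) to world target, tool down, tool x at world heading yaw"""
    s=s or read_state();T=toolT(s)
    sh=T[:3,:3].T@(np.array(target,float)-T[:3,3])/500
    a=np.radians(yaw);x=np.array([np.cos(a),np.sin(a),0]);z=np.array([0,0,-1.]);y=np.cross(z,x)
    G=np.stack([x,y,z],1);rv=R.from_matrix(T[:3,:3].T@G).as_rotvec(degrees=True)/45
    print("t %.2f tcp"%s["t"],T[:3,3],"F",np.array(s["ft_force"]),"w",s["gripper_width"])
    print("shift",np.round(sh,4),"turn",np.round(rv,4))
E
python3 -c "
from h import *
plan((546,247,222))"
```

```text
t 0.15 tcp [157.88 604.17 221.8 ] F [-0.16  0.69  0.  ] w 1.000080881694956
shift [-0.93 -0.49  0.  ] turn [-0.   -0.   -0.33]
```

>>> carry_out --deltas '[[[-0.93, -0.49, 0], [0, 0, -0.33], 1], [[-0.93, -0.49, 0], [0, 0, -0.33], 1], [[-0.93, -0.49, 0], [0, 0, -0.33], 1], [[-0.93, -0.49, 0], [0, 0, -0.33], 1], [[-0.93, -0.49, 0], [0, 0, -0.33], 1], [[-0.93, -0.49, 0], [0, 0, -0.33], 1], [[-0.93, -0.49, 0], [0, 0, -0.33], 1], [[-0.93, -0.49, 0], [0, 0, -0.33], 1], [[-0.93, -0.49, 0], [0, 0, -0.33], 1], [[-0.93, -0.49, 0], [0, 0, -0.33], 1]]'

```text
t: 0.98
tcp_pos: [463.4, 324.2, 222.0]
tool_rot: [-0.001, -0.002, 1.0, -0.001]
ft_force: [0.4, 0.9, -0.4]
gripper_width: 0.997
```

```bash
sed -i 's/precision=2/precision=4/' h.py; python3 -c "
from h import *
plan((546,247,222))"
```

```text
t 0.98 tcp [463.4162 324.2046 221.996 ] F [ 0.3732  0.8564 -0.3668] w 0.9966940317885608
shift [-0.1647 -0.155   0.    ] turn [-0.002  -0.0015  0.0042]
```

>>> carry_out --deltas '[[[-0.165, -0.155, 0], [0, 0, 0], 1], [[-0.165, -0.155, 0], [0, 0, 0], 1], [[-0.165, -0.155, 0], [0, 0, 0], 1], [[-0.165, -0.155, 0], [0, 0, 0], 1], [[-0.165, -0.155, 0], [0, 0, 0], 1], [[-0.165, -0.155, 0], [0, 0, 0], 1], [[-0.165, -0.155, 0], [0, 0, 0], 1], [[-0.165, -0.155, 0], [0, 0, 0], 1], [[-0.165, -0.155, 0], [0, 0, 0], 1], [[-0.165, -0.155, 0], [0, 0, 0], 1]]'

```text
t: 1.82
tcp_pos: [545.5, 247.9, 222.2]
tool_rot: [-0.001, -0.002, 1.0, -0.001]
ft_force: [-1.1, -0.8, -0.2]
gripper_width: 0.998
```

```bash
python3 -c "
from h import *
s=read_state();print(s['t'],s['tcp_pos'],s['tool_rot'],s['qvel'])
cv2.imwrite('pics/w1.png',imaging.get_image('wrist'))
print(proj('wrist',(546,247,119),s),proj('wrist',(546,247,58),s))
"
```

```text
1.8167 [545.4651 247.8683 222.1789] [-0.0006 -0.0025  1.     -0.0008] [-0.006   0.0031 -0.0037 -0.0006 -0.0009 -0.0019]
[277.6374 208.7879] [277.981 190.952]
```

View pics/w1.png

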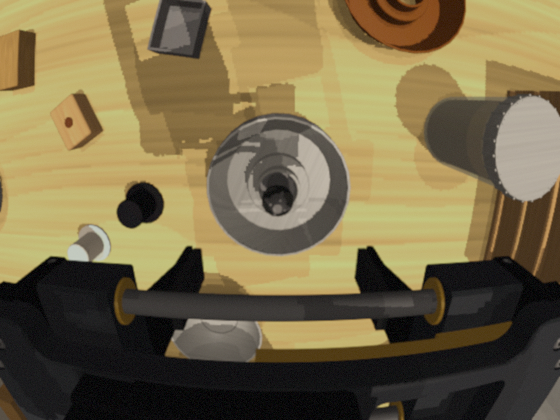

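The wrist view has the stand centred at about (278,186), the rim circle spanning 208–349 and the stud tip near (278,205). The canister is at the right, so I check its position and refine the centres.

```bash
python3 - <<'E'
from h import *
s=read_state()
im=cv2.imread('pics/w1.png')
cv2.imwrite('pics/w1c.png',cv2.resize(im[105:265,198:358],(640,640),interpolation=cv2.INTER_CUBIC)[:600])
print("canister",onz("top",(109,232),157),onz("wrist",(525,145),157,s))
E
```

```text
canister [475.3339 467.5489 157.    ] [475.2194 459.7063 157.    ]
```

View pics/w1c.png

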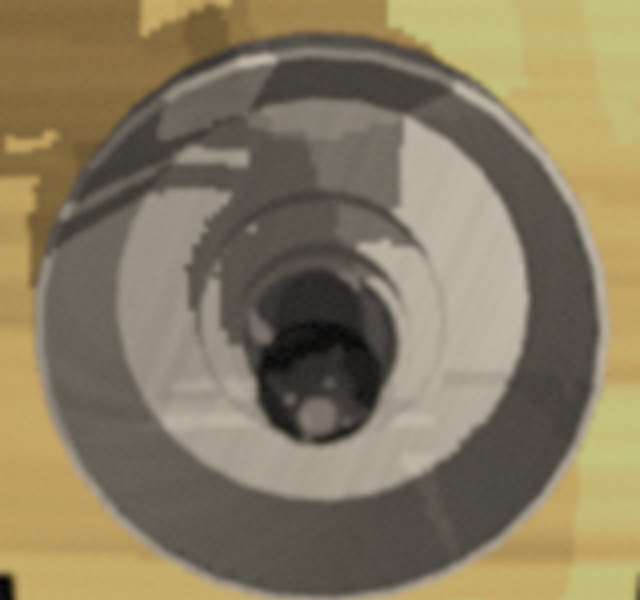

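```bash
python3 - <<'E'
from h import *
s=read_state()
print("tip",onz("wrist",(277.4,207.4),119,s)[:2],"collar",onz("wrist",(277.4,200.1),97,s)[:2],"rim",onz("wrist",(278.4,184.9),58,s)[:2])
plan((549,-263,222)); print(s['joint_pos'])
E
```

```text
tip [544.9312 246.6533] collar [544.7881 246.5092] rim [539.728  247.2668]
t 1.87 tcp [545.629  247.7293 222.1899] F [-0.0038  0.0104 -0.0195] w 0.9989760096330941
shift [-0.002  -1.0215  0.002 ] turn [-0.002  -0.0014  0.0059]
[ 0.2405  0.4936  1.4986 -0.0014  1.1508 -1.3344]
```

>>> carry_out --deltas '[[[0, -1, 0], [0, 0, 0], 1], [[0, -1, 0], [0, 0, 0], 1], [[0, -1, 0], [0, 0, 0], 1], [[0, -1, 0], [0, 0, 0], 1], [[0, -1, 0], [0, 0, 0], 1], [[0, -1, 0], [0, 0, 0], 1], [[0, -1, 0], [0, 0, 0], 1], [[0, -1, 0], [0, 0, 0], 1], [[0, -1, 0], [0, 0, 0], 1], [[0, -1, 0], [0, 0, 0], 1]]'

```text
t: 2.7
tcp_pos: [547.4, -171.4, 223.1]
tool_rot: [-0.0, -0.003, 1.0, -0.001]
ft_force: [-0.3, 0.1, -0.1]
gripper_width: 1.002
```

```bash
python3 -c "
from h import *
plan((549,-263,180))"
```

```text
t 2.70 tcp [ 547.4016 -171.4055  223.0651] F [-0.2761  0.0689 -0.0664] w 1.001670285870245
shift [-0.0023 -0.1831  0.0864] turn [-0.0021 -0.0008  0.0064]
```

>>> carry_out --deltas '[[[-0.002, -0.183, 0.086], [0, 0, 0.006], 1], [[-0.002, -0.183, 0.086], [0, 0, 0.006], 1], [[-0.002, -0.183, 0.086], [0, 0, 0.006], 1], [[-0.002, -0.183, 0.086], [0, 0, 0.006], 1], [[-0.002, -0.183, 0.086], [0, 0, 0.006], 1], [[-0.002, -0.183, 0.086], [0, 0, 0.006], 1], [[-0.002, -0.183, 0.086], [0, 0, 0.006], 1], [[-0.002, -0.183, 0.086], [0, 0, 0.006], 1], [[-0.002, -0.183, 0.086], [0, 0, 0.006], 1], [[-0.002, -0.183, 0.086], [0, 0, 0.006], 1]]'

```text
t: 3.53
tcp_pos: [549.2, -262.0, 180.9]
tool_rot: [0.0, -0.001, 1.0, -0.001]
ft_force: [-0.3, 0.5, -0.2]
gripper_width: 1.004
```

```bash
python3 -c "
from h import *
s=read_state();print(s['t'],s['tcp_pos'],s['tool_rot'],s['qvel'])
im=imaging.get_image('wrist');cv2.imwrite('pics/w2.png',im)
u=proj('wrist',(549,-263,49),s);print(u)
x,y=int(u[0])-80,int(u[1])-80;print(x,y)
cv2.imwrite('pics/w2c.png',cv2.resize(im[max(y,0):y+150,x:x+160],None,fx=4,fy=4,interpolation=cv2.INTER_CUBIC))
"
```

```text
3.5333 [ 549.2412 -261.9901  180.853 ] [ 0.     -0.0009  1.     -0.0011] [-0.0063  0.0042 -0.001  -0.0002 -0.0001 -0.0004]
[277.7444 198.597 ]
197 118
```

View pics/w2c.png

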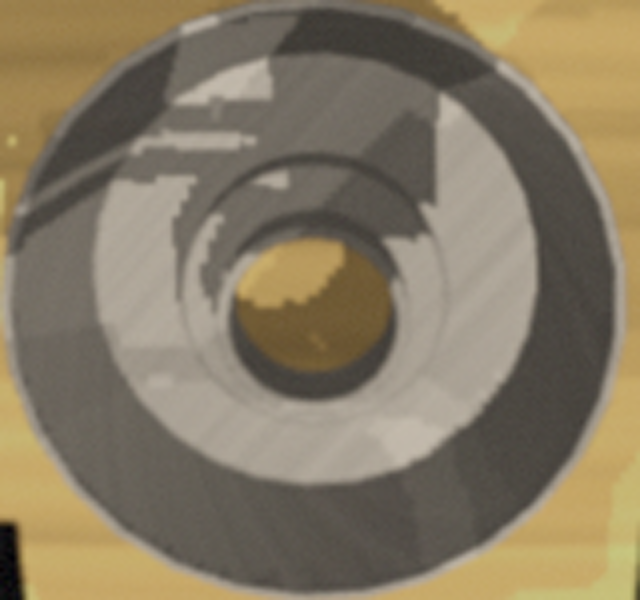

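```bash
python3 - <<'E'
from h import *
s=read_state()
print("rim",onz("wrist",(275.4,192.1),46,s)[:2],"bore",onz("wrist",(275.1,197.1),49,s)[:2])
for a in ((8,298),(622,298),(315,5),(315,592)): print(onz("wrist",(197+a[0]/4-.4,118+a[1]/4-.4),46,s)[:2])
plan((546.5,-264.8,30.5))
E
```

```text
rim [ 543.3285 -265.4593] bore [ 547.39   -265.7077]
[ 543.1492 -339.5194]
[ 542.8808 -191.9702]
[ 474.7351 -265.4674]
[ 621.0253 -265.6811]
t 3.58 tcp [ 549.1467 -262.231   180.7133] F [ 0.3617 -0.9767 -0.2484] w 1.000343120194476
shift [ 0.0053 -0.0045  0.3004] turn [-0.0026 -0.0001  0.0019]
```

>>> carry_out --deltas '[[[0.003, -0.007, 0.08], [0, 0, 0], 1], [[0.003, -0.007, 0.15], [0, 0, 0], 1], [[0.003, -0.007, 0.22], [0, 0, 0], 1], [[0.003, -0.007, 0.26], [0, 0, 0], 1], [[0.003, -0.007, 0.285], [0, 0, 0], 1], [[0.003, -0.007, 0.299], [0, 0, 0], 1], [[0.003, -0.007, 0.299], [0, 0, 0], 1], [[0.003, -0.007, 0.299], [0, 0, 0], 1], [[0.003, -0.007, 0.299], [0, 0, 0], -0.2], [[0.003, -0.007, 0.299], [0, 0, 0], -0.2]]' --force 30

```text
t: 4.42
tcp_pos: [548.7, -266.7, 32.9]
tool_rot: [0.001, -0.001, 1.0, -0.002]
ft_force: [-0.5, 0.0, 0.2]
gripper_width: 0.917
```

>>> carry_out --deltas '[[[0, 0, 0], [0, 0, 0], -0.3], [[0, 0, 0], [0, 0, 0], -0.5], [[0, 0, 0], [0, 0, 0], -0.8], [[0, 0, 0], [0, 0, 0], -1], [[0, 0, 0], [0, 0, 0], -1], [[0, 0, 0], [0, 0, 0], -1], [[0, 0, 0], [0, 0, 0], -1], [[0, 0, 0], [0, 0, 0], -1], [[0, 0, 0], [0, 0, 0], -1], [[0, 0, 0], [0, 0, 0], -1]]'

```text
t: 5.25
tcp_pos: [548.7, -266.7, 33.0]
tool_rot: [0.001, -0.001, 1.0, -0.002]
ft_force: [-1.2, 0.1, 2.5]
gripper_width: 0.525
```

```bash
python3 -c "
from h import *
plan((547.5,-265.6,200))"
```

```text
t 5.25 tcp [ 548.699  -266.69     33.0147] F [-1.2229  0.1443  2.5225] w 0.5252828868450713
shift [ 0.0015  0.0009 -0.334 ] turn [-0.005   0.0032  0.0021]
```

>>> carry_out --deltas '[[[0, 0, -0.03], [0, 0, 0], -1], [[0, 0, -0.08], [0, 0, 0], -1], [[0, 0, -0.14], [0, 0, 0], -1], [[0, 0, -0.2], [0, 0, 0], -1], [[0, 0, -0.26], [0, 0, 0], -1], [[0, 0, -0.31], [0, 0, 0], -1], [[0, 0, -0.34], [0, 0, 0], -1], [[0, 0, -0.36], [0, 0, 0], -1], [[0, 0, -0.36], [0, 0, 0], -1], [[0, 0, -0.36], [0, 0, 0], -1]]' --force 40

```text
t: 6.08
tcp_pos: [547.8, -265.7, 212.3]
tool_rot: [0.001, -0.001, 1.0, -0.002]
ft_force: [-0.9, 0.6, -1.4]
gripper_width: 0.522
```

```bash
python3 -c "
from h import *
plan((544,247,213));s=read_state()
im=imaging.get_image('wrist');cv2.imwrite('pics/w3.png',im)"
```

```text
t 6.08 tcp [ 547.8203 -265.7294  212.3378] F [-0.9484  0.6071 -1.4228] w 0.5222253102187849
shift [ 0.006   1.0255 -0.0048] turn [-0.0043  0.0022  0.0021]
```

View pics/w3.png

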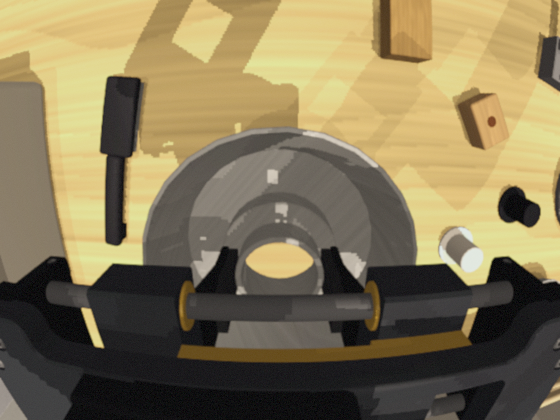

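The bowl hangs level between the fingers, with its bore at about (280,260). I carry it to the stand.

>>> carry_out --deltas '[[[0.006, 0.05, 0], [0, 0, 0], -1], [[0.006, 0.12, 0], [0, 0, 0], -1], [[0.006, 0.2, 0], [0, 0, 0], -1], [[0.006, 0.28, 0], [0, 0, 0], -1], [[0.006, 0.36, 0], [0, 0, 0], -1], [[0.006, 0.44, 0], [0, 0, 0], -1], [[0.006, 0.52, 0], [0, 0, 0], -1], [[0.006, 0.6, 0], [0, 0, 0], -1], [[0.006, 0.68, 0], [0, 0, 0], -1], [[0.006, 0.74, 0], [0, 0, 0], -1]]'

```text
t: 6.97
tcp_pos: [542.0, 107.7, 208.7]
tool_rot: [-0.002, -0.001, 1.0, -0.001]
ft_force: [0.2, 0.9, -1.8]
gripper_width: 0.526
```

```bash
python3 -c "
from h import *
plan((545.5,247,200))"
```

```text
t 6.97 tcp [541.9759 107.6878 208.7136] F [ 0.168   0.9124 -1.8085] w 0.5263554115390067
shift [-0.0079  0.2786  0.0171] turn [-0.0015 -0.0051  0.0035]
```

>>> carry_out --deltas '[[[-0.007, 0.08, 0], [0, 0, 0], -1], [[-0.007, 0.15, 0.02], [0, 0, 0], -1], [[-0.007, 0.21, 0.03], [0, 0, 0], -1], [[-0.007, 0.25, 0.05], [0, 0, 0], -1], [[-0.007, 0.27, 0.06], [0, 0, 0], -1], [[-0.007, 0.278, 0.07], [0, 0, 0], -1], [[-0.007, 0.278, 0.07], [0, 0, 0], -1], [[-0.007, 0.278, 0.07], [0, 0, 0], -1], [[-0.007, 0.278, 0.07], [0, 0, 0], -1], [[-0.007, 0.278, 0.07], [0, 0, 0], -1]]'

```text
t: 7.8
tcp_pos: [545.5, 245.3, 174.0]
tool_rot: [-0.002, -0.0, 1.0, -0.001]
ft_force: [0.2, -0.3, -1.2]
gripper_width: 0.527
```

```bash
python3 -c "
from h import *
plan((545.5,247,100));s=read_state()
im=imaging.get_image('wrist');cv2.imwrite('pics/w4.png',im)
u=proj('wrist',(545.3,246.8,119),s);print('tip',u)
im=imaging.get_image('scene');cv2.imwrite('pics/s4.png',im)
"
```

```text
t 7.80 tcp [545.5144 245.3113 173.9769] F [ 0.2402 -0.2767 -1.2203] w 0.5269499036669169
shift [-0.0005  0.0036  0.1479] turn [-0.0017 -0.0043  0.0011]
tip [280.5295 228.3805]
```

View pics/w4.png

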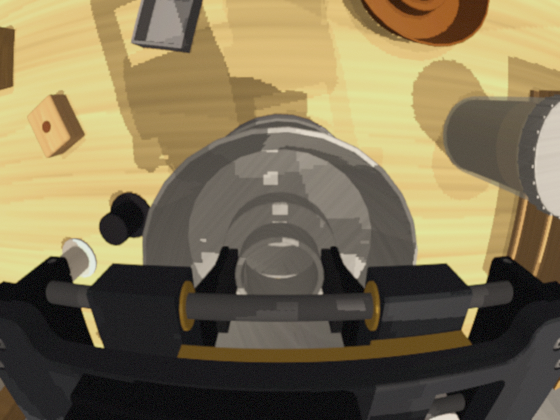

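View pics/s4.png

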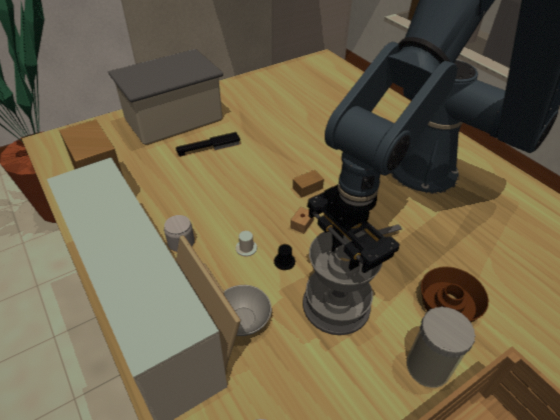

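The held bowl is above the stand with the stud hidden under it. I descend in stages and watch the force.

>>> carry_out --deltas '[[[0, 0.003, 0.02], [0, 0, 0], -1], [[0, 0.003, 0.04], [0, 0, 0], -1], [[0, 0.003, 0.06], [0, 0, 0], -1], [[0, 0.003, 0.08], [0, 0, 0], -1], [[0, 0.003, 0.1], [0, 0, 0], -1], [[0, 0.003, 0.115], [0, 0, 0], -1], [[0, 0.003, 0.13], [0, 0, 0], -1], [[0, 0.003, 0.14], [0, 0, 0], -1], [[0, 0.003, 0.14], [0, 0, 0], -1], [[0, 0.003, 0.14], [0, 0, 0], -1]]'

```text
t: 8.73
tcp_pos: [545.2, 247.1, 103.8]
tool_rot: [-0.002, -0.001, 1.0, -0.001]
ft_force: [0.3, 0.9, -1.8]
gripper_width: 0.525
```

```bash
python3 -c "
from h import *
plan((545.5,247,73));s=read_state()
im=imaging.get_image('wrist');cv2.imwrite('pics/w5.png',im)
"
```

```text
t 8.73 tcp [545.2126 247.0946 103.7973] F [ 0.2822  0.9239 -1.8008] w 0.5251874819934074
shift [-0.0008 -0.0001  0.0616] turn [-0.0015 -0.0046  0.0016]
```

View pics/w5.png

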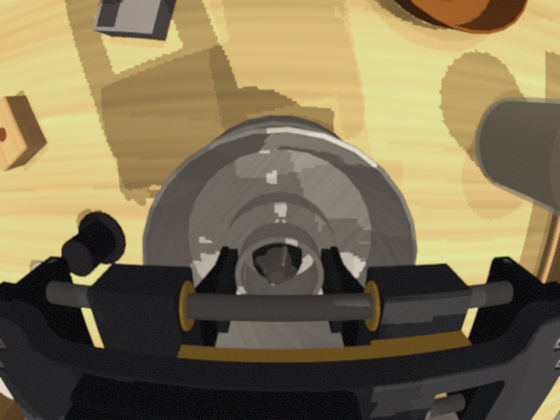

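The dark stud shows inside the bore at about (278,262), and there is no contact force. I keep lowering.

>>> carry_out --deltas '[[[0, 0, 0.01], [0, 0, 0], -1], [[0, 0, 0.018], [0, 0, 0], -1], [[0, 0, 0.026], [0, 0, 0], -1], [[0, 0, 0.034], [0, 0, 0], -1], [[0, 0, 0.042], [0, 0, 0], -1], [[0, 0, 0.048], [0, 0, 0], -1], [[0, 0, 0.053], [0, 0, 0], -1], [[0, 0, 0.057], [0, 0, 0], -1], [[0, 0, 0.058], [0, 0, 0], -1], [[0, 0, 0.058], [0, 0, 0], -1]]'

```text
t: 9.62
tcp_pos: [545.4, 247.2, 75.1]
tool_rot: [-0.001, -0.001, 1.0, -0.0]
ft_force: [-0.3, -0.1, -2.0]
gripper_width: 0.523
```

```bash
python3 -c "
from h import *
plan((545.5,247,72))
"
```

```text
t 9.62 tcp [545.4323 247.1524  75.0934] F [-0.2848 -0.1446 -2.0399] w 0.5234578178520053
shift [-0.0002 -0.0003  0.0062] turn [-0.0013 -0.0036  0.0015]
```

>>> carry_out --deltas '[[[0, 0, 0.002], [0, 0, 0], -1], [[0, 0, 0.003], [0, 0, 0], -1], [[0, 0, 0.004], [0, 0, 0], -1], [[0, 0, 0.005], [0, 0, 0], -1], [[0, 0, 0.006], [0, 0, 0], -1], [[0, 0, 0.007], [0, 0, 0], -1], [[0, 0, 0.008], [0, 0, 0], -1], [[0, 0, 0.008], [0, 0, 0], -1], [[0, 0, 0.008], [0, 0, 0], -1], [[0, 0, 0.008], [0, 0, 0], -1]]'

```text
t: 10.45
tcp_pos: [545.3, 247.2, 72.0]
tool_rot: [-0.001, -0.001, 1.0, -0.001]
ft_force: [-1.9, -0.5, 5.3]
gripper_width: 0.518
```

```bash
python3 -c "
from h import *
plan((545.5,247,72))
"
```

```text
t 10.45 tcp [545.2963 247.2013  71.9515] F [-1.8528 -0.5019  5.3497] w 0.5182800319207909
shift [-0.0004 -0.0004 -0.0001] turn [-0.0013 -0.0035  0.0017]
```

It seats at TCP 72 with about 5 N, as expected. I open the jaws and then lift.

>>> carry_out --deltas '[[[0, 0, 0], [0, 0, 0], 0.2], [[0, 0, 0], [0, 0, 0], 0.4], [[0, 0, 0], [0, 0, 0], 0.6], [[0, 0, 0], [0, 0, 0], 0.6], [[0, 0, 0], [0, 0, 0], 0.6], [[0, 0, 0], [0, 0, 0], 0.6], [[0, 0, -0.02], [0, 0, 0], 0.6], [[0, 0, -0.06], [0, 0, 0], 0.6], [[0, 0, -0.12], [0, 0, 0], 0.6], [[0, 0, -0.19], [0, 0, 0], 0.6]]'

```text
t: 11.28
tcp_pos: [544.2, 246.9, 166.9]
tool_rot: [-0.003, -0.001, 1.0, -0.001]
ft_force: [0.3, 0.5, -0.4]
gripper_width: 0.8
```

```bash
python3 -c "
from h import *
plan((545.5,247,220))
"
```

```text
t 11.28 tcp [544.2291 246.9014 166.9322] F [ 0.2723  0.4816 -0.4195] w 0.8000939240972071
shift [-0.0018 -0.     -0.1062] turn [-0.0025 -0.0085  0.0015]
```

>>> carry_out --deltas '[[[-0.002, 0, -0.05], [0, -0.008, 0], 1], [[-0.002, 0, -0.09], [0, -0.008, 0], 1], [[-0.002, 0, -0.106], [0, -0.008, 0], 1], [[-0.002, 0, -0.106], [0, -0.008, 0], 1], [[-0.002, 0, -0.106], [0, -0.008, 0], 1], [[-0.002, 0, -0.106], [0, -0.008, 0], 1], [[-0.002, 0, -0.106], [0, -0.008, 0], 1], [[-0.002, 0, -0.106], [0, -0.008, 0], 1], [[-0.002, 0, -0.106], [0, -0.008, 0], 1], [[-0.002, 0, -0.106], [0, -0.008, 0], 1]]'

```text
t: 12.12
tcp_pos: [545.3, 246.9, 219.1]
tool_rot: [-0.001, -0.001, 1.0, -0.001]
ft_force: [-0.2, 0.3, 0.3]
gripper_width: 1.001
```

```bash
python3 -c "
from h import *
s=read_state();print(s['t'],s['tcp_pos'],s['tool_rot'])
im=imaging.get_image('wrist');cv2.imwrite('pics/w6.png',im)
cv2.imwrite('pics/w6c.png',cv2.resize(im[105:255,198:358],None,fx=4,fy=4,interpolation=cv2.INTER_CUBIC))
plan((636,-18.5,180))
"
```

```text
12.1167 [545.3052 246.9305 219.0726] [-0.001  -0.0006  1.     -0.0012]
t 12.17 tcp [545.4051 246.9708 219.3278] F [0.8533 0.1097 0.9121] w 0.9996861640116136
shift [-0.1807 -0.531   0.0796] turn [-0.0028 -0.0018  0.0015]
```

View pics/w6c.png

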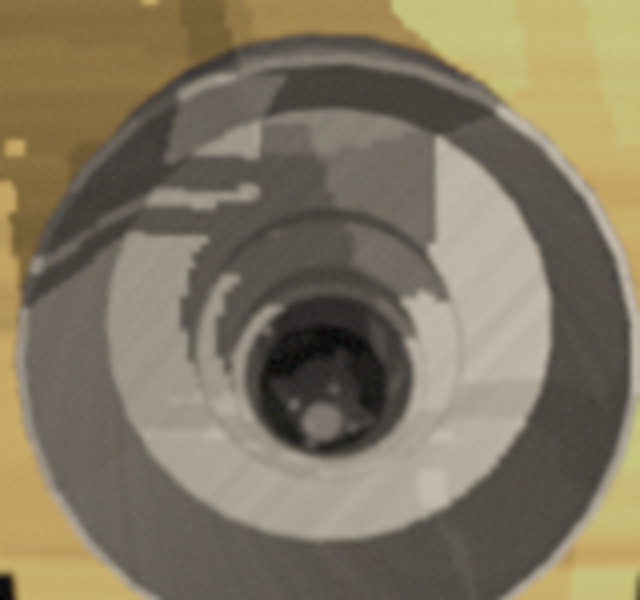

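The bowl is nested around the stud and looks concentric. The stud tip is at pixel (278.4,209.6).

```bash
python3 -c "
from h import *
s=read_state()
print('tip',onz('wrist',(278.4,209.6),119,s)[:2])
print('rim L,R',onz('wrist',(198+20/4,105+330/4),85,s),onz('wrist',(198+633/4,105+330/4),85,s))"
```

```text
tip [545.7222 246.6993]
rim L,R [534.5875 174.431   85.    ] [534.2869 320.9365  85.    ]
```

>>> carry_out --deltas '[[[-0.18, -0.53, 0.05], [0, 0, 0], 1], [[-0.18, -0.53, 0.05], [0, 0, 0], 1], [[-0.18, -0.53, 0.05], [0, 0, 0], 1], [[-0.18, -0.53, 0.05], [0, 0, 0], 1], [[-0.18, -0.53, 0.05], [0, 0, 0], 1], [[-0.18, -0.53, 0.05], [0, 0, 0], 1], [[-0.18, -0.53, 0.08], [0, 0, 0], 1], [[-0.18, -0.53, 0.08], [0, 0, 0], 1], [[-0.18, -0.53, 0.08], [0, 0, 0], 1], [[-0.18, -0.53, 0.08], [0, 0, 0], 1]]'

```text
t: 13.0
tcp_pos: [635.1, -17.6, 179.4]
tool_rot: [-0.001, -0.0, 1.0, -0.001]
ft_force: [0.5, 0.5, 0.5]
gripper_width: 0.998
```

```bash
python3 -c "
from h import *
s=read_state();print(s['t'],s['tcp_pos'],s['tool_rot'],s['qvel'])
im=imaging.get_image('wrist');cv2.imwrite('pics/w7.png',im)
x,y=178,105
cv2.imwrite('pics/w7c.png',cv2.resize(im[y:y+150,x:x+200],None,fx=4,fy=4,interpolation=cv2.INTER_CUBIC))
"
```

```text
13.0 [635.132  -17.5638 179.4234] [-0.0014 -0.0003  1.     -0.0006] [ 0.0295 -0.0203  0.0006 -0.0023 -0.002   0.0004]
```

View pics/w7c.png

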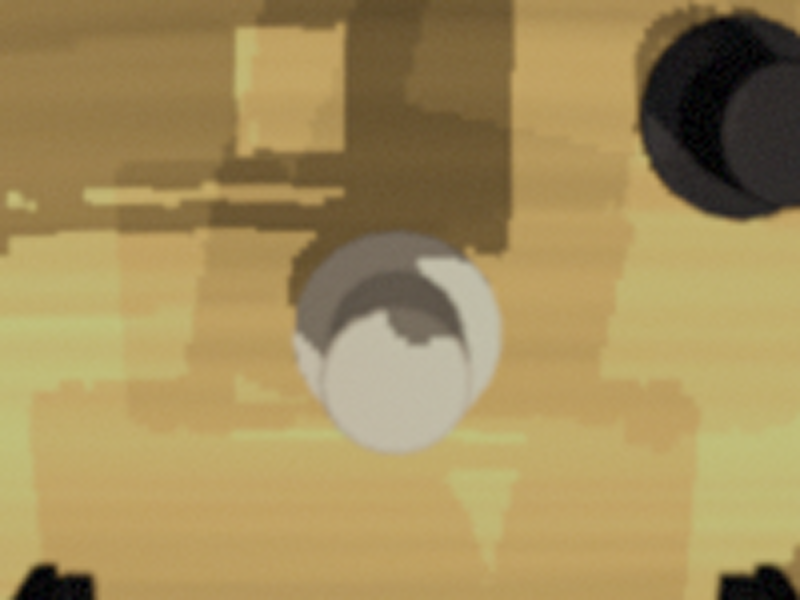

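```bash
python3 -c "
from h import *
s=read_state()
print(onz('wrist',(178+396/4-.4,105+380/4-.4),50,s),onz('wrist',(178+398/4-.4,105+333/4-.4),4,s))
plan((635,-19,7))"
```

```text
[635.1772 -18.8844  50.    ] [635.2522 -18.7619   4.    ]
t 13.05 tcp [635.2568 -16.8826 179.904 ] F [0.1398 0.7488 0.5107] w 0.9980318290385946
shift [-0.0001 -0.0037  0.3458] turn [-0.002  -0.0025  0.0026]
```

>>> carry_out --deltas '[[[0, -0.004, 0.08], [0, 0, 0], 1], [[0, -0.004, 0.16], [0, 0, 0], 1], [[0, -0.004, 0.23], [0, 0, 0], 1], [[0, -0.004, 0.28], [0, 0, 0], 1], [[0, -0.004, 0.31], [0, 0, 0], 1], [[0, -0.004, 0.33], [0, 0, 0], 1], [[0, -0.004, 0.34], [0, 0, 0], 1], [[0, -0.004, 0.345], [0, 0, 0], 1], [[0, -0.004, 0.345], [0, 0, 0], 1], [[0, -0.004, 0.345], [0, 0, 0], 1]]'

```text
t: 13.88
tcp_pos: [635.9, -19.0, 8.8]
tool_rot: [0.0, -0.001, 1.0, -0.001]
ft_force: [-0.0, 0.3, 0.3]
gripper_width: 0.999
```

```bash
python3 -c "
from h import *
plan((635.2,-18.8,6.5))"
```

```text
t 13.88 tcp [635.9256 -19.0022   8.7523] F [-0.0484  0.2833  0.2749] w 0.9989377957749026
shift [0.0015 0.0004 0.0045] turn [-0.0026  0.0006  0.0031]
```

>>> carry_out --deltas '[[[0.001, 0, 0.004], [0, 0, 0], 0.7], [[0.001, 0, 0.004], [0, 0, 0], 0.4], [[0.001, 0, 0.004], [0, 0, 0], 0.1], [[0.001, 0, 0.004], [0, 0, 0], -0.1], [[0.001, 0, 0.004], [0, 0, 0], -0.3], [[0.001, 0, 0.004], [0, 0, 0], -1], [[0.001, 0, 0.004], [0, 0, 0], -1], [[0.001, 0, 0.004], [0, 0, 0], -1], [[0.001, 0, 0.004], [0, 0, 0], -1], [[0.001, 0, 0.004], [0, 0, 0], -1]]' --force 50

```text
t: 14.72
tcp_pos: [635.4, -19.0, 6.7]
tool_rot: [0.0, -0.001, 1.0, -0.001]
ft_force: [0.1, -0.3, 0.5]
gripper_width: 0.411
```

```bash
python3 -c "
from h import *
plan((635.2,-18.8,200))"
```

```text
t 14.72 tcp [635.4148 -19.014    6.7058] F [ 0.0532 -0.2876  0.5414] w 0.411358354163672
shift [ 0.0003 -0.0004 -0.3866] turn [-0.0026  0.0005  0.0031]
```

>>> carry_out --deltas '[[[0, 0, -0.03], [0, 0, 0], -1], [[0, 0, -0.09], [0, 0, 0], -1], [[0, 0, -0.16], [0, 0, 0], -1], [[0, 0, -0.23], [0, 0, 0], -1], [[0, 0, -0.3], [0, 0, 0], -1], [[0, 0, -0.35], [0, 0, 0], -1], [[0, 0, -0.38], [0, 0, 0], -1], [[0, 0, -0.38], [0, 0, 0], -1], [[0, 0, -0.38], [0, 0, 0], -1], [[0, 0, -0.38], [0, 0, 0], -1]]'

```text
t: 15.55
tcp_pos: [634.1, -18.4, 195.1]
tool_rot: [-0.001, -0.001, 1.0, -0.001]
ft_force: [0.1, -1.0, -0.0]
gripper_width: 0.412
```

```bash
python3 -c "
from h import *
plan((545.6,246.8,160))"
```

```text
t 15.55 tcp [634.1188 -18.3937 195.1041] F [ 0.106  -1.0499 -0.0437] w 0.41206398475666284
shift [0.1755 0.5309 0.0699] turn [-0.0018 -0.0034  0.0031]
```

>>> carry_out --deltas '[[[0.025, 0.07, 0], [0, 0, 0], -1], [[0.05, 0.15, 0], [0, 0, 0], -1], [[0.075, 0.23, 0], [0, 0, 0], -1], [[0.1, 0.31, 0], [0, 0, 0], -1], [[0.13, 0.39, 0], [0, 0, 0], -1], [[0.15, 0.46, 0], [0, 0, 0], -1], [[0.17, 0.51, 0], [0, 0, 0], -1], [[0.175, 0.53, 0.03], [0, 0, 0], -1], [[0.175, 0.53, 0.05], [0, 0, 0], -1], [[0.175, 0.53, 0.06], [0, 0, 0], -1]]'

```text
t: 16.38
tcp_pos: [543.6, 246.1, 161.6]
tool_rot: [-0.004, -0.002, 1.0, -0.002]
ft_force: [-0.2, -0.9, -1.3]
gripper_width: 0.41
```

```bash
python3 -c "
from h import *
plan((545.6,246.8,140))
s=read_state()
im=imaging.get_image('wrist');cv2.imwrite('pics/w8.png',im)
print(proj('wrist',(545.6,246.8,119),s))
x,y=178,125
cv2.imwrite('pics/w8c.png',cv2.resize(im[y:y+150,x:x+200],None,fx=4,fy=4,interpolation=cv2.INTER_CUBIC))
"
```

```text
t 16.38 tcp [543.6262 246.1467 161.583 ] F [-0.1948 -0.8814 -1.3424] w 0.4095223650325782
shift [-0.0043  0.0014  0.0431] turn [-0.0045 -0.011   0.0054]
[279.4712 238.1725]
```

View pics/w8c.png

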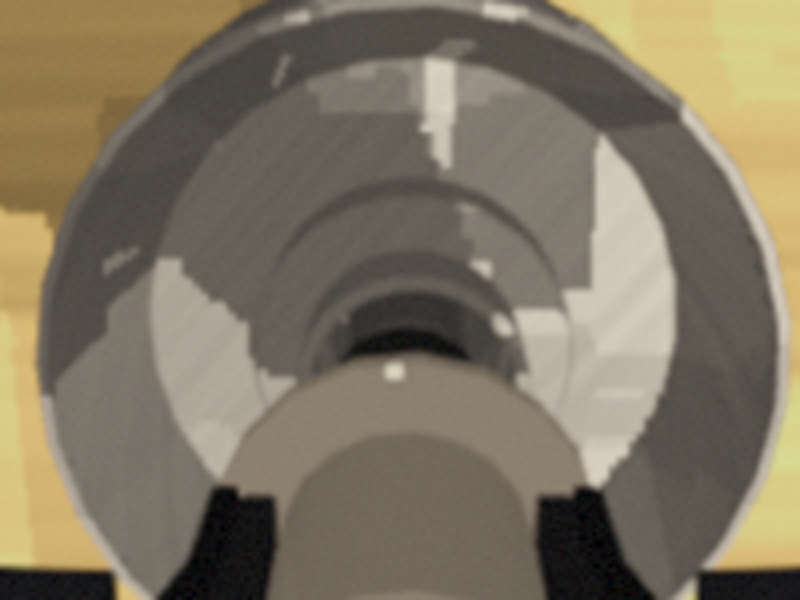

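The cap and collar line up about crop x = 404. I square up and go to just above the tip.

>>> carry_out --deltas '[[[-0.004, 0.001, 0.01], [-0.004, -0.011, 0.005], -1], [[-0.004, 0.001, 0.02], [-0.004, -0.011, 0.005], -1], [[-0.004, 0.001, 0.03], [-0.004, -0.011, 0.005], -1], [[-0.004, 0.001, 0.043], [-0.004, -0.011, 0.005], -1], [[-0.004, 0.001, 0.043], [-0.004, -0.011, 0.005], -1], [[-0.004, 0.001, 0.043], [-0.004, -0.011, 0.005], -1], [[-0.004, 0.001, 0.043], [-0.004, -0.011, 0.005], -1], [[-0.004, 0.001, 0.043], [-0.004, -0.011, 0.005], -1], [[-0.004, 0.001, 0.043], [-0.004, -0.011, 0.005], -1], [[-0.004, 0.001, 0.043], [-0.004, -0.011, 0.005], -1]]' --force 60

```text
t: 17.27
tcp_pos: [545.9, 245.8, 140.1]
tool_rot: [0.0, 0.001, 1.0, -0.0]
ft_force: [0.2, 0.2, -0.5]
gripper_width: 0.409
```

```bash
python3 -c "
from h import *
plan((545.6,246.8,117))
im=imaging.get_image('scene');cv2.imwrite('pics/s9.png',cv2.resize(im[180:340,240:440],None,fx=3.7,fy=3.7,interpolation=cv2.INTER_CUBIC))
"
```

```text
t 17.27 tcp [545.8885 245.8116 140.1302] F [ 0.1761  0.2221 -0.5257] w 0.40947919704954394
shift [0.0006 0.002  0.0463] turn [-0.0004  0.0002 -0.0014]
```

View pics/s9.png

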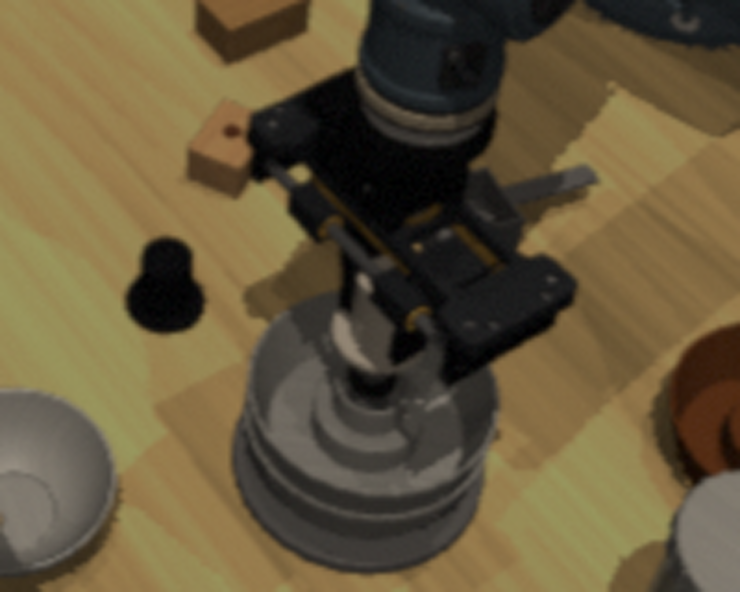

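The cap is right above the stud and the bowls are nested evenly.

>>> carry_out --deltas '[[[0, 0.002, 0.01], [0, 0, 0], -1], [[0, 0.002, 0.015], [0, 0, 0], -1], [[0, 0.002, 0.02], [0, 0, 0], -1], [[0, 0.002, 0.025], [0, 0, 0], -1], [[0, 0.002, 0.03], [0, 0, 0], -1], [[0, 0.002, 0.035], [0, 0, 0], -1], [[0, 0.002, 0.04], [0, 0, 0], -1], [[0, 0.002, 0.044], [0, 0, 0], -1], [[0, 0.002, 0.044], [0, 0, 0], -1], [[0, 0.002, 0.044], [0, 0, 0], -1]]'

```text
t: 18.15
tcp_pos: [545.8, 246.8, 117.9]
tool_rot: [-0.0, 0.001, 1.0, -0.0]
ft_force: [0.2, -0.4, -0.1]
gripper_width: 0.411
```

```bash
python3 -c "
from h import *
plan((545.6,246.8,97.7))
print(read_state()['ft_torque'])
"
```

```text
t 18.15 tcp [545.8154 246.7901 117.9379] F [ 0.2314 -0.4398 -0.1028] w 0.4111887548097759
shift [0.0004 0.     0.0405] turn [-0.0005 -0.0002 -0.0015]
[-0.0158  0.0844  0.0187]
```

>>> carry_out --deltas '[[[0, 0, 0.003], [0, 0, 0], -1], [[0, 0, 0.005], [0, 0, 0], -1], [[0, 0, 0.007], [0, 0, 0], -1], [[0, 0, 0.009], [0, 0, 0], -1], [[0, 0, 0.011], [0, 0, 0], -1], [[0, 0, 0.013], [0, 0, 0], -1], [[0, 0, 0.015], [0, 0, 0], -1], [[0, 0, 0.017], [0, 0, 0], -1], [[0, 0, 0.019], [0, 0, 0], -1], [[0, 0, 0.02], [0, 0, 0], -1]]'

```text
t: 18.98
tcp_pos: [546.6, 246.7, 110.9]
tool_rot: [0.001, 0.0, 1.0, -0.0]
ft_force: [-4.2, -3.8, 18.9]
gripper_width: 0.408
```

```bash
python3 -c "
from h import *
plan((545.6,246.8,97.7))
print(read_state()['ft_torque'])
"
```

```text
t 18.98 tcp [546.6332 246.6744 110.902 ] F [-4.1954 -3.8194 18.8826] w 0.40790558861960446
shift [0.0021 0.0003 0.0264] turn [-0.0006  0.0029 -0.0009]
[-0.5938  0.8026  0.0017]
```

>>> carry_out --deltas '[[[0.001, 0, 0.006], [0, 0, 0], -1], [[0.002, 0, 0.009], [0, 0, 0], -1], [[0.002, 0, 0.012], [0, 0, 0], -1], [[0.002, 0, 0.014], [0, 0, 0], -1], [[0.002, 0, 0.016], [0, 0, 0], -1], [[0.002, 0, 0.018], [0, 0, 0], -1], [[0.002, 0, 0.02], [0, 0, 0], -1], [[0.002, 0, 0.021], [0, 0, 0], -1], [[0.002, 0, 0.022], [0, 0, 0], -1], [[0.002, 0, 0.022], [0, 0, 0], -1]]'

```text
t: 19.82
tcp_pos: [545.5, 246.8, 100.0]
tool_rot: [0.001, 0.0, 1.0, -0.0]
ft_force: [-0.6, -1.3, 5.2]
gripper_width: 0.409
```

```bash
python3 -c "
from h import *
plan((545.6,246.8,97.7))
print(read_state()['ft_torque'])
"
```

```text
t 19.82 tcp [545.5238 246.7682 100.0414] F [-0.577  -1.3256  5.152 ] w 0.40916694658445624
shift [-0.0001  0.0001  0.0047] turn [-0.0007  0.0024 -0.0007]
[-0.2691  0.2645 -0.0383]
```

>>> carry_out --deltas '[[[0, 0, 0.002], [0, 0, 0], -1], [[0, 0, 0.003], [0, 0, 0], -1], [[0, 0, 0.004], [0, 0, 0], -1], [[0, 0, 0.006], [0, 0, 0], -1], [[0, 0, 0.007], [0, 0, 0], -1], [[0, 0, 0.008], [0, 0, 0], -1], [[0, 0, 0.01], [0, 0, 0], -1], [[0, 0, 0.011], [0, 0, 0], -1], [[0, 0, 0.012], [0, 0, 0], -1], [[0, 0, 0.013], [0, 0, 0], -1]]'

```text
t: 20.65
tcp_pos: [545.6, 246.8, 96.9]
tool_rot: [0.001, 0.0, 1.0, -0.0]
ft_force: [-7.4, -2.8, 25.8]
gripper_width: 0.408
```

```bash
python3 -c "
from h import *
plan((545.6,246.8,97.7))
print(read_state()['ft_torque'])
"
```

```text
t 20.65 tcp [545.6054 246.7888  96.9012] F [-7.4392 -2.7599 25.7695] w 0.4084977394669616
shift [ 0.      0.     -0.0016] turn [-0.0009  0.0034 -0.0003]
[-0.6445  1.2493  0.0077]
```

The force is 25.8 N, well past the spring's 12 N, so the collar is at its stop. I verify with pictures.

```bash
python3 -c "
from h import *
im=imaging.get_image('scene');a=cv2.resize(im[180:340,240:440],None,fx=2,fy=2.0,interpolation=cv2.INTER_CUBIC)
w=imaging.get_image('wrist');b=cv2.resize(w[140:300,180:380],None,fx=2,fy=2,interpolation=cv2.INTER_CUBIC)
cv2.imwrite('pics/f.png',np.hstack([a,b]))
t=imaging.get_image('top');cv2.imwrite('pics/ft.png',t)
plan((545.6,246.8,97.7))
"
```

```text
t 20.80 tcp [545.6239 246.782   96.9555] F [-7.1355 -3.3371 22.5937] w 0.4103470361991853
shift [ 0.      0.     -0.0015] turn [-0.0008  0.0037 -0.0003]
```

View pics/f.png

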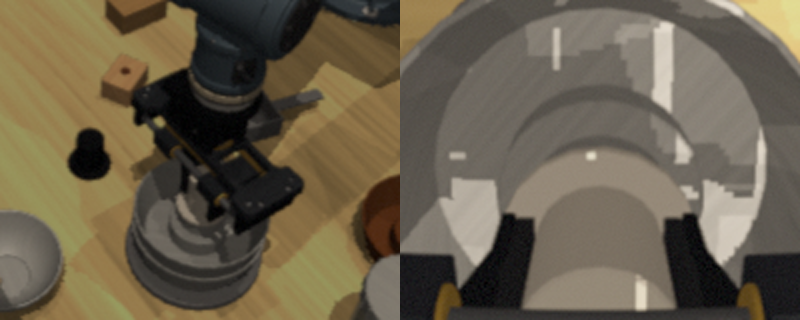

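View pics/ft.png

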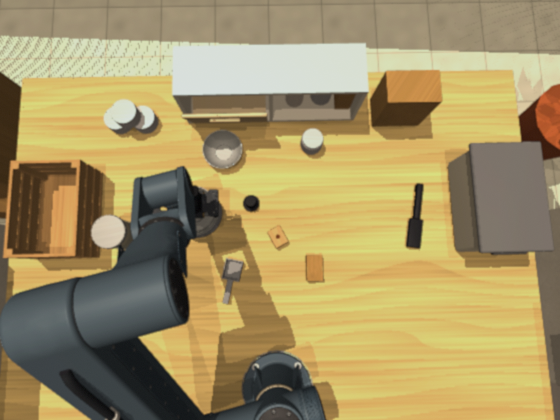

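>>> carry_out --deltas '[[[0.001, 0, 0.007], [0, 0, 0], -1], [[0.001, 0, 0.007], [0, 0, 0], -1], [[0.001, 0, 0.008], [0, 0, 0], -1], [[0.001, 0, 0.008], [0, 0, 0], -1], [[0.001, 0, 0.009], [0, 0, 0], -1], [[0.001, 0, 0.009], [0, 0, 0], -1], [[0.001, 0, 0.009], [0, 0, 0], -1], [[0.001, 0, 0.009], [0, 0, 0], -1], [[0.001, 0, 0.009], [0, 0, 0], -1], [[0.001, 0, 0.009], [0, 0, 0], -1]]'

```text
t: 21.63
tcp_pos: [545.6, 246.8, 96.9]
tool_rot: [0.003, -0.0, 1.0, -0.0]
ft_force: [-8.1, -3.8, 28.2]
gripper_width: 0.411
```

```bash
python3 -c "
from h import *
plan((545.6,246.8,97.7))
for i in range(4): imaging.get_image('wrist')
plan((545.6,246.8,97.7))
"
```

```text
t 21.63 tcp [545.6048 246.8078  96.8913] F [-8.0904 -3.8368 28.225 ] w 0.4111045717536824
shift [ 0.     -0.     -0.0016] turn [-0.0009  0.0065  0.0004]
t 21.83 tcp [545.627  246.7851  96.8954] F [-7.3339 -4.932  27.4414] w 0.41132894890659927
shift [ 0.      0.     -0.0016] turn [-0.0009  0.0066  0.0005]
```

Height did not change (96.9) as the force rose to 28 N, so the cap is on its hard stop and holding steady. I hand the job in.

```bash
python3 -c "
from rig import ticket
print(ticket.hand_in())"
```

```text
the job is handed in; nothing more can be done
None
```

The job is done and handed in at about 21.8 s: the ring bowl is nested over the stud, and the cap is pressed fully down and still held.

- **Bowl:** I gripped it by the hub neck, lowered it over the stud and released it once it seated. It touched down at the expected height with about 5 N. After release, the wrist and scene views showed it level and centred inside the lower bowl.
- **Cap:** It met the catches at about 19 N, then the force fell to 5 N once it was past the click. At the end it was held at 60 N grip and pressed down with 27–28 N. The height stayed at TCP 96.9 mm as the force rose from about 23 to 28 N, so the collar is at its stop.
- **Other things:** The last top view showed everything still in its place.
- **Small disagreements:** TCP height and grip offset put the cap's underside at about 90.2 mm, where 91 mm was expected, probably grip slip or calibration. About 8 N of sideways force remained at the end. The first camera fixes differed by up to about 8 mm, so I re-measured the stud, bowl and cap with the wrist camera before using them.

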